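Poise the rotary cutter at the ruler

ROBOT

A 7-joint arm with a two-finger parallel gripper is mounted at the origin on the work surface. World frame = base frame: x ahead of the robot, y to its left, z up, the work surface at z = 0. Lengths are in m, angles in rad, forces in N, time in s.
With the tool pointing down it reaches from about 0.425 to 0.925 m from the base axis. Payload 6.8 kg.
Tool frame: the origin (TCP) lies on the centre line of the jaws, within the pads' length; the fingertips stand 8 mm ahead of it and the grasp point (between the pads) lies 11 mm behind it (bot.tips_ahead is the distance from the TCP to the fingertips, in m); z points along the fingers, y is the line along which they close (so a half turn about z gives the same grasp; the last joint's range is limited). The gripper opens to 85 mm and grips with 20 to 120 N. Pads are 22 mm wide; open, the fingers measure 114 mm over their backs; the gripper's body (76 mm by 85 mm) begins 54 mm behind the grasp point. The pads swing forward as they close: fully open they stand 13 mm farther back than shut.
Start: joints at [-1.255, 0.477, 0.022, 1.555, -0.011, 1.109, -0.083], TCP at [0.278, 0.615, 0.239] pointing down, gripper open.
Joint ranges: [-2.96, 2.96], [-0.34, 2.1], [-1.41, 1.46], [0.24, 2.44], [-1.37, 4.51], [0.17, 1.92], [-2.96, 2.96]. Speed limits (rad/s): [2.39, 2.39, 3.14, 3.14, 3.14, 3.14, 3.14].

INTERFACE

Orientations are given as a unit quaternion [w, x, y, z].
In Python, from station import bot gives the robot as it stands.
- The arm moves only by the tool send_rows, never from a script. Its argument "deltas" is text: rows parted by semicolons, each of 4 numbers parted by spaces: the shift along the tool's x, y, z in m, then the turn about the tool's z in degrees. In form: x y z spin; .... A call has 1 to 5 rows; each row is the pose to reach, as a shift and turn from the pose commanded when the call began, along the tool's axes at that moment; what a row does not reach only later rows make up. A row lasts 1/10 s, in which the tool goes at most 50 mm and 8.59 degrees, less where a joint would pass 70% of its speed; a pose out of reach is approached as far as the arm can. A call with a gripper value outside its range is refused whole. "claw" is the opening, from 0 (shut) to 1 (fully open), set as the call begins (left out, the last holds). The fingers move at their own pace and stop on an object; "force" is the grip in N (left out, the last holds). Time passes only in rows, so rows that repeat a pose let the fingers close. It gives the time, the measured TCP pose, the force, the opening and the grip force at its end, in the units of the state.
- bot.get_obs(): the state, without advancing time (a new reading comes with each control period).
- bot.read_camera(name): name is "scene" or "side" or "wrist"; returns a dict with "img" (420x560x3 uint8, red, green, blue), "depth" (420x560 float32, m along the optical axis (not along the pixel's ray), 0 where there is no reading), "fx", "fy", "cx", "cy" (pixels), "camera_from_world" (4x4, takes a point from world to camera coordinates). Camera axes: x right, y up, looking along -z (the intrinsics and any distortion apply to the point x, -y, -z); pixel columns grow to the right and rows downward; lengths in m; the calibration is good to about 2 mm. A picture is of the moment at which its call begins.
- bot.hand_in(): hands the job in; it is judged then, once.
Trained networks look in a picture, given as the dict that the camera call returned (one of the last four; its "shot" number tells which), for a name from the list of things; names that differ only in an ending like _2 or _b are one class to them, and where a whole thing is asked for, a point or a joint stands for the part that bears it (a point fixed in the world has none). Each returns a list of dicts, best first, with "confidence" (0 to 1); they miss things now and then, are a little off and sometimes report something else, mostly with a low value. They report only what shows in the picture. A call takes as long as a camera call. They do not tell look-alikes from the thing itself.
- bot.masks_of(picture, query): "mask" (420x560 bool, what is visible of it).
- bot.landmark_of(picture, query): "xyz" ([x, y, z] in m, in world coordinates, good to about 4 mm: a listed point, or the origin of a listed thing).
The state is a dict: "t": time; "q": joint angles; "joint_vel": joint speeds; "joint_torque": joint torques, N m; "eef_pos": TCP position; "tool_rot": TCP orientation; "contact_force": force on the tool from outside, world axes, zero at the start; "torque": the same for the moment, N m; "gripper_width": opening from 0.0 (shut) to 1.0 (fully open); "grasp_force": force on a finger pad.
Only numpy, scipy, OpenCV 4.12 (cv2) and the standard library are available. Lean on these libraries where they do the work, as an engineer would, in place of code of your own. Each camera call takes 0.05 s, during which the arm holds its last target. There are 200 camera calls.

TASK

Lift the rotary cutter (the tool whose handle is a flat-sided black bar, the tallest) upright until it is clear out of its slot in the wooden tool stand, then tip it to a cutting slant and bring it over the cutting mat: wheel at the low, far end, handle leaning back towards the robot at about 45 degrees, the wheel's disc standing upright and in line with the ruler, the wheel's lowest point about 5 cm above the middle of the ruler's left long edge (left as the robot sees it). Finish while still holding the cutter still in the air like that: do not put it down or let go. Leave the ruler, the tin and the other two tools in the stand where they are.

Things in the scene. Friction and masses are not known exactly. Their poses are not given: they have to be found in the camera images.
- cutter: Rotary cutter, 110 g, handle up in any slot of the stand. Origin: lowest point of its wheel, 12 mm above the table at the start. z up the handle, x along the slot, y the wheel's axle; half turn about z looks the same. Wheel 48 mm across, 3 thick (hub 15); collar 66 x 32 mm at z 58-64 rests on the slot's rim; black bar handle 24 (x) by 18 mm (y), z 64 to 175 mm.
- cutter_wheel (a point): Centre of the cutter's wheel, 24 mm above the body's origin; axes as the cutter's.
- cutter_end (a point): Free end of the cutter's handle, 175 mm from the body's origin; axes as the cutter's.
- stand: Wooden tool block, 236 (x) x 70 (y) x 70 mm high, fixed. Origin: centre of its underside. Three equal slots in a row along its x, at x = -78, 0 and 78 mm, each 55 (x) by 23 mm (y), 62 mm deep, open at the top. The tools stand with their x along the block's x.
- ruler: Aluminium ruler lying loose on the mat, 300 (x, its length) x 60 (y) x 3 mm, with a rib along it rising to 7 mm. Origin: centre of its underside. x points away from the robot along the ruler, y to its left edge (the robot's left), z up.
- ruler_edge (a point): Middle of the ruler's left long edge, at its top face (6 mm above the table); axes as the ruler's.
- mat: Pink cutting mat lying fixed on the table, 440 (x) x 320 (y) x 3 mm. Origin: centre of its underside.
- roller: Wooden seam roller in another slot of the stand: round wooden handle whose top is 162 mm above the table. Origin 12 mm above the table. To be left alone.
- brush: Lint brush in another slot of the stand: thin round dark handle whose top is 172 mm above the table. Origin 12 mm above the table. To be left alone.
- tin: Round steel pin tin, 72 mm across, 36 mm high, loose on the table. Origin: centre of its underside. To be left alone.
Things that resemble listed ones, but are neither listed nor needed, are in the scene too. Of the things shaped like the cutter, the black one is meant.

How it is judged:
By the outcome, as a careful person would: the job done as asked, in the order asked, and still so for the second after the job is handed in, while the arm keeps its last pose, push and grip.
It also fails if it takes over 32 s, if anything falls off the work surface, if the arm or the gripper's body presses on something with over 40 N, if the wrist force passes 120 N, or if a joint passes its speed limit or range.

## Working session

There is one attempt and no reset: what is moved stays moved. The work goes in short steps, Python scripts to look and compute and a tool call to move; the robot and the scene stay as the last step left them, time stands still between calls to the robot, and variables do not carry over. Pictures are saved under pics/ and viewed, at most 10 in all, crops included, and the job is handed in when it is done.

Besides the shell and the picture viewer there is one more tool, called after "Call:" in YAML: its name, and indented under it one key for each argument. send_rows: Moves the arm, as the interface text tells. Its arguments: {"type":"object","properties":{"deltas":{"type":"string"},"claw":{"type":"number"},"force":{"type":"number"}},"required":["deltas"]}

```bash
ls; mkdir -p pics; cat > h.py <<'E'
from station import bot
import numpy as np, cv2
def shot(n,f=None):
    p=bot.read_camera(n)
    if f: cv2.imwrite('pics/'+f,p['img'][:,:,::-1])
    return p
def cloud(p):
    d=p['depth']; v,u=np.mgrid[:d.shape[0],:d.shape[1]]
    c=np.stack([(u-p['cx'])/p['fx']*d,-(v-p['cy'])/p['fy']*d,-d],-1)
    T=np.linalg.inv(p['camera_from_world']); return c@T[:3,:3].T+T[:3,3]
E
python3 - <<'E'
from h import *
print([a for a in dir(bot) if a[0]!='_'])
o=bot.get_obs(); print({k:np.round(v,3).tolist() for k,v in o.items()})
ps={n:shot(n,n+'0.png') for n in('scene','side')}
for n,p in ps.items():
  for q in ['cutter','cutter_wheel','cutter_end','stand','ruler','ruler_edge','mat','roller','brush','tin']:
    print(n,q,[(np.round(r['xyz'],3).tolist(),round(r['confidence'],2)) for r in bot.landmark_of(p,q)][:4])
im=np.hstack([cv2.imread('pics/scene0.png'),cv2.imread('pics/side0.png')]); cv2.imwrite('pics/both0.png',cv2.resize(im,(800,300)))
E
```

```text
pics
['PlanningError', 'get_obs', 'hand_in', 'landmark_of', 'masks_of', 'read_camera', 'tips_ahead']
{'t': 0.0, 'q': [-1.255, 0.478, 0.022, 1.556, -0.012, 1.109, -0.083], 'joint_vel': [-0.0, -0.001, 0.001, -0.001, -0.0, 0.002, -0.001], 'joint_torque': [-0.0, -59.645, 1.607, -28.12, 0.012, 0.009, 0.0], 'eef_pos': [0.277, 0.615, 0.238], 'tool_rot': [-0.0, 0.21, 0.978, -0.001], 'contact_force': [-0.328, -0.526, 0.137], 'torque': [0.043, -0.049, 0.035], 'grasp_force': 0.0, 'gripper_width': 0.999}
scene cutter [([0.635, 0.323, 0.001], 0.89), ([0.513, 0.449, -0.003], 0.75), ([0.518, 0.327, 0.012], 0.72), ([0.624, 0.441, -0.003], 0.7)]
scene cutter_wheel [([0.624, 0.441, 0.024], 0.96), ([0.64, 0.323, 0.026], 0.74), ([0.52, 0.446, 0.025], 0.57), ([0.519, 0.329, 0.038], 0.56)]
scene cutter_end [([0.516, 0.33, 0.187], 0.92), ([0.623, 0.444, 0.174], 0.87), ([0.635, 0.326, 0.177], 0.73), ([0.516, 0.45, 0.173], 0.56)]
scene stand [([0.51, 0.251, 0.001], 0.96)]
scene ruler [([0.627, -0.203, 0.003], 0.86)]
scene ruler_edge [([0.626, -0.174, 0.005], 0.83), ([0.628, -0.203, 0.005], 0.65), ([0.507, 0.
[... 276 characters left out ...]
 0.33, 0.013], 0.6), ([0.511, 0.45, 0.002], 0.56), ([0.63, -0.206, 0.001], 0.24)]
side cutter_wheel [([0.512, 0.451, 0.026], 0.96), ([0.52, 0.33, 0.037], 0.66), ([0.637, 0.326, 0.024], 0.59), ([0.622, 0.441, 0.024], 0.57)]
side cutter_end [([0.622, 0.445, 0.176], 0.87), ([0.614, -0.239, -0.002], 0.69), ([0.517, 0.446, 0.172], 0.67), ([0.634, 0.328, 0.173], 0.64)]
side stand [([0.508, 0.249, -0.002], 0.89)]
side ruler [([0.63, -0.205, 0.002], 0.89), ([0.679, 0.084, 0.001], 0.26)]
side ruler_edge [([0.624, -0.174, 0.008], 0.65)]
side mat [([0.616, -0.236, -0.003], 0.78)]
side roller [([0.513, 0.248, 0.012], 0.7)]
side brush [([0.504, 0.178, 0.01], 0.7)]
side tin [([0.681, 0.083, 0.001], 0.87)]
```

View pics/scene0.png

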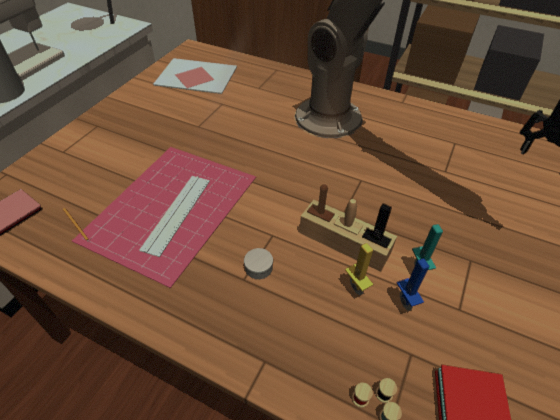

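View pics/side0.png

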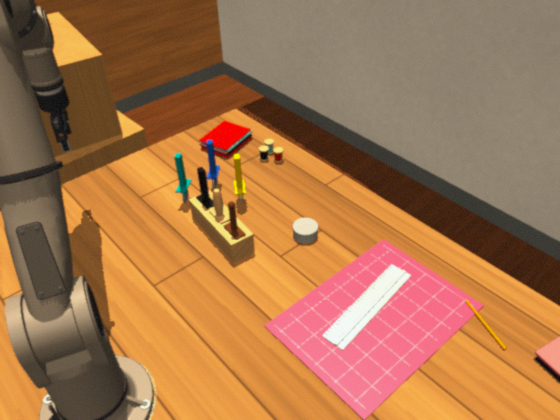

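```bash
python3 - <<'E'
from h import *
for n in('scene','side'):
  p=shot(n); X=cloud(p); ok=p['depth']>0
  for q,lo,hi in(('ruler',-.01,.02),('stand',.06,.08)):
    m=bot.masks_of(p,q)[0]['mask']&ok
    m=cv2.erode(m.astype(np.uint8),np.ones((2,2)))>0
    P=X[m]; P=P[(P[:,2]>lo)&(P[:,2]<hi)][:,:2]
    c,s,a=cv2.minAreaRect((P*1000).astype(np.float32)); print(n,q,len(P),c,s,a)
  s=ok&(X[...,2]>.172)&(abs(X[...,0]-.518)<.03)&(abs(X[...,1]-.329)<.03)
  P=X[s]; print('top',len(P),P.min(0),P.max(0),P.mean(0))
  s=ok&(X[...,2]>.183)&(abs(X[...,0]-.518)<.03)&(abs(X[...,1]-.329)<.03);P=X[s]; print(P.mean(0),len(P))
E
```

```text
scene ruler 1540 (629.9558715820312, -203.68304443359375) (297.7767028808594, 60.20899963378906) 7.194952964782715
scene stand 836 (513.4276123046875, 252.10552978515625) (232.152587890625, 70.0188980102539) 84.50033569335938
top 97 [0.50949366 0.31561115 0.17239463] [0.52909539 0.33993137 0.18834617] [0.52200495 0.32826917 0.18202842]
[0.51969379 0.32816822 0.18546035] 56
side ruler 2158 (625.240478515625, -205.96481323242188) (302.13427734375, 61.81032943725586) 7.493842601776123
side stand 515 (505.0381164550781, 248.5828857421875) (235.47335815429688, 68.3846435546875) 85.6639404296875
top 65 [0.50452034 0.31390879 0.1720473 ] [0.52557815 0.3417942  0.18975642] [0.5135379  0.32347069 0.18231446]
[0.51439545 0.32543809 0.18638443] 34
```

Call:
send_rows:
  deltas: "-0.034 -0.016 0 8; -0.07 -0.033 0 16; -0.11 -0.05 0 24; -0.15 -0.07 0 32; -0.18 -0.085 0 40"
  claw: 1
  force: 20

```text
t: 1.9
eef_pos: [0.4089, 0.461, 0.2396]
tool_rot: [0.0, 0.536, 0.845, 0.0]
contact_force: [0.8, 0.4, 0.7]
gripper_width: 0.999
grasp_force: 0.0
```

```bash
cat >> h.py <<'E'
from scipy.spatial.transform import Rotation as Ro
def to(goal,ydir_az):
    o=bot.get_obs(); R=Ro.from_quat(o['tool_rot'],scalar_first=True).as_matrix()
    az=np.degrees(np.arctan2(R[1,1],R[0,1]))
    print('t',round(o['t'],2),'pos',np.round(o['eef_pos'],4),'az',round(az,1),'z',np.round(R[:,2],3),'q',np.round(o['q'],2),'F',np.round(o['contact_force'],1),'w',round(o['gripper_width'],3),'delta',np.round(R.T@(np.array(goal)-o['eef_pos']),4),'spin',round((az-ydir_az+180)%360-180,1))
E
python3 -c "
from h import *
to([.516,.328,.239],-5)"
```

```text
t 1.9 pos [0.4089 0.461  0.2396] az 25.2 z [ 0.001 -0.    -1.   ] q [-1.11  0.38  0.22  1.71 -0.09  1.05 -0.42] F [0.8 0.4 0.7] w 0.999 delta [-0.166   0.0401  0.0007] spin 30.2
```

Call:
send_rows:
  deltas: "-0.04 0.01 0 8; -0.085 0.02 0 16; -0.13 0.03 0 24; -0.166 0.04 0 30.2; -0.166 0.04 0 30.2"

```text
t: 2.4
eef_pos: [0.5191, 0.3252, 0.2399]
tool_rot: [0.002, 0.738, 0.674, 0.0]
contact_force: [-0.1, -0.3, 1.3]
gripper_width: 1.003
grasp_force: 0.0
```

```bash
python3 -c "
from h import *
p=shot('wrist','w1.png'); X=cloud(p); ok=p['depth']>0
to([.516,.328,.239],-5)
s=ok&(X[...,2]>.17)&(X[...,2]<.2)&(abs(X[...,0]-.518)<.03)&(abs(X[...,1]-.329)<.03);P=X[s]
print(len(P),P.mean(0),cv2.minAreaRect((P[:,:2]*1000).astype(np.float32)) if len(P) else 0)
"
```

```text
t 2.45 pos [0.5169 0.3285 0.2396] az -4.8 z [ 0.001 -0.001 -1.   ] q [-0.96  0.39  0.38  1.73 -0.16  1.05 -0.61] F [ 0.   0.2 -0.8] w 0.999 delta [-0.0006 -0.0009  0.0006] spin 0.2
1533 [0.51843755 0.33168003 0.1841096 ] ((518.10400390625, 329.8270263671875), (23.679115295410156, 17.911001205444336), 84.0307388305664)
```

View pics/w1.png

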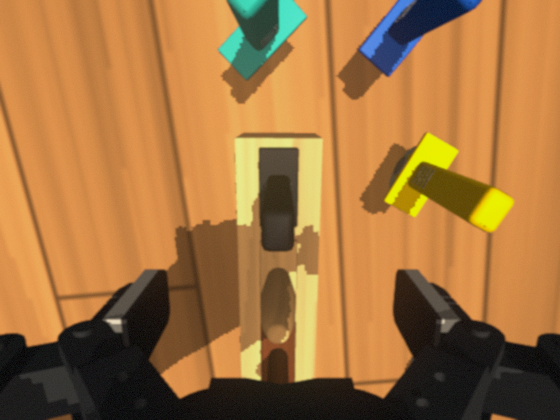

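Call:
send_rows:
  deltas: "0.001 0.001 0.03 0; 0.001 0.001 0.06 0; 0.001 0.001 0.085 0; 0.001 0.001 0.085 0; 0.001 0.001 0.085 0"

```text
t: 2.95
eef_pos: [0.5153, 0.3336, 0.1546]
tool_rot: [-0.0, 0.734, 0.68, -0.0]
contact_force: [0.9, 0.6, 0.6]
gripper_width: 0.998
grasp_force: 0.0
```

Call:
send_rows:
  deltas: "0 0 0 0; 0 0 0 0; 0 0 0 0; 0 0 0 0; 0 0 0 0"
  claw: 0
  force: 30

```text
t: 3.45
eef_pos: [0.5161, 0.3326, 0.1548]
tool_rot: [0.0, 0.734, 0.679, 0.0]
contact_force: [-0.1, 0.5, 2.5]
gripper_width: 0.206
grasp_force: 34.1
```

Call:
send_rows:
  deltas: "0 0 0 0; 0 0 0 0; 0 0 0 0"

```text
t: 3.75
eef_pos: [0.5161, 0.3327, 0.1547]
tool_rot: [-0.0, 0.734, 0.679, 0.0]
contact_force: [-0.3, -1.0, 4.2]
gripper_width: 0.205
grasp_force: 34.5
```

Call:
send_rows:
  deltas: "0 0 -0.01 0; 0 0 -0.03 0; 0 0 -0.055 0; 0 0 -0.08 0; 0 0 -0.105 0"

```text
t: 4.25
eef_pos: [0.5154, 0.3321, 0.2603]
tool_rot: [0.0, 0.734, 0.679, -0.001]
contact_force: [1.1, -0.3, -0.3]
gripper_width: 0.207
grasp_force: 33.7
```

Call:
send_rows:
  deltas: "0 0 -0.025 0; 0 0 -0.05 0; 0 0 -0.075 0; 0 0 -0.09 0; 0 0 -0.09 0"

```text
t: 4.75
eef_pos: [0.5166, 0.3328, 0.3518]
tool_rot: [0.0, 0.734, 0.679, 0.002]
contact_force: [-0.1, -1.3, -2.0]
gripper_width: 0.203
grasp_force: 33.8
```

```bash
python3 -c "
from h import *
to([.58,.02,.345],-82.7)
shot('scene','s1.png')"; python3 -c "
import cv2;i=cv2.imread('pics/s1.png');cv2.imwrite('pics/s1c.png',i[80:330,230:480].repeat(2,0).repeat(2,1))"
```

```text
t 4.75 pos [0.5166 0.3328 0.3518] az -4.5 z [ 0.003  0.003 -1.   ] q [-0.98  0.3   0.4   1.59 -0.12  1.27 -0.64] F [-0.1 -1.3 -2. ] w 0.203 delta [-0.3069  0.0877  0.0062] spin 78.2
```

View pics/s1c.png

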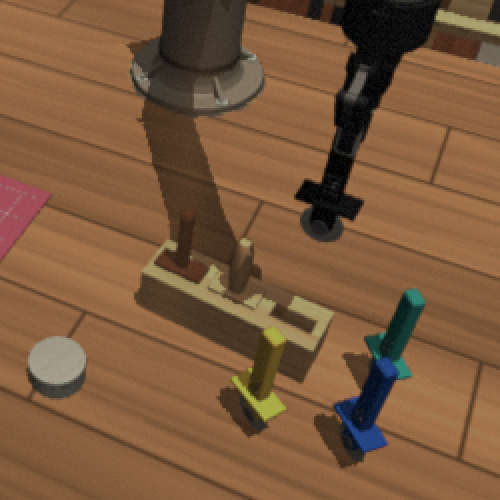

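Call:
send_rows:
  deltas: "-0.03 0.01 0 8; -0.065 0.02 0 16; -0.1 0.03 0 24; -0.135 0.04 0 32; -0.17 0.05 0 40"

```text
t: 5.3
eef_pos: [0.5516, 0.1575, 0.3477]
tool_rot: [0.0, 0.923, 0.384, -0.001]
contact_force: [0.4, 0.5, -1.2]
gripper_width: 0.207
grasp_force: 33.7
```

```bash
python3 -c "
from h import *
to([.58,.02,.345],-82.7)"
```

```text
t 5.3 pos [0.5516 0.1575 0.3477] az -44.8 z [-0.002 -0.001 -1.   ] q [-0.87  0.25  0.59  1.69 -0.14  1.25 -1.02] F [ 0.4  0.5 -1.2] w 0.207 delta [-0.0775  0.117   0.0028] spin 37.9
```

Call:
send_rows:
  deltas: "-0.018 0.03 0 8; -0.036 0.06 0 16; -0.055 0.09 0 24; -0.07 0.11 0.03 32; -0.0775 0.117 0.07 38"

```text
t: 5.8
eef_pos: [0.5823, 0.018, 0.2792]
tool_rot: [0.001, 0.998, 0.061, 0.002]
contact_force: [-0.1, -0.3, -1.5]
gripper_width: 0.202
grasp_force: 33.8
```

Call:
send_rows:
  deltas: "0 0 0.04 0; 0 0 0.08 0; 0 0 0.11 0; 0 0 0.115 0; 0 0 0.115 0"
  force: 20

```text
t: 6.3
eef_pos: [0.5806, 0.0216, 0.1633]
tool_rot: [0.0, 0.998, 0.065, -0.001]
contact_force: [1.0, -0.8, 0.4]
gripper_width: 0.206
grasp_force: 33.7
```

```bash
python3 -c "
from h import *
to([.58,.02,.1425],-82.7)"
```

```text
t 6.3 pos [0.5806 0.0216 0.1633] az -82.5 z [-0.003 -0.001 -1.   ] q [-0.65  0.48  0.67  1.89 -0.37  0.9  -1.24] F [ 1.  -0.8  0.4] w 0.206 delta [-0.0007  0.0015  0.0208] spin 0.2
```

Call:
send_rows:
  deltas: "0 0 0.015 0; 0 0 0.019 0; 0 0 0.021 0; 0 0 0.022 0"
  claw: 0
  force: 20

```text
t: 6.7
eef_pos: [0.5818, 0.0219, 0.1426]
tool_rot: [-0.0, 0.998, 0.066, 0.0]
contact_force: [0.5, -0.2, -0.3]
gripper_width: 0.206
grasp_force: 33.7
```

Call:
send_rows:
  deltas: "0 0 0.001 0; 0 0 0.002 0; 0 0 0.003 0"

```text
t: 7.0
eef_pos: [0.5836, 0.0215, 0.1419]
tool_rot: [-0.0, 0.998, 0.065, 0.002]
contact_force: [-1.9, -0.2, 19.4]
gripper_width: 0.206
grasp_force: 36.7
```

Contact at about 19 N. Now drag back.

Call:
send_rows:
  deltas: "-0.004 0 0 0; -0.008 0 0 0; -0.012 0 0 0; -0.016 0 0 0; -0.02 0 0 0"

```text
t: 7.5
eef_pos: [0.5645, 0.0191, 0.1413]
tool_rot: [-0.0, 0.998, 0.065, 0.003]
contact_force: [1.5, -0.4, 3.9]
gripper_width: 0.207
grasp_force: 34.2
```

```bash
python3 -c "
from h import *
to([.58,.02,.1425],-82.7)
shot('side','d1.png')
i=cv2.imread('pics/d1.png')[140:310,200:400];cv2.imwrite('pics/d1c.png',cv2.resize(i,None,fx=3,fy=3))"
```

```text
t 7.5 pos [0.5645 0.0191 0.1413] az -82.5 z [ 0.006  0.001 -1.   ] q [-0.65  0.48  0.66  1.95 -0.39  0.83 -1.22] F [ 1.5 -0.4  3.9] w 0.207 delta [ 0.0155  0.0012 -0.0011] spin 0.2
```

View pics/d1c.png

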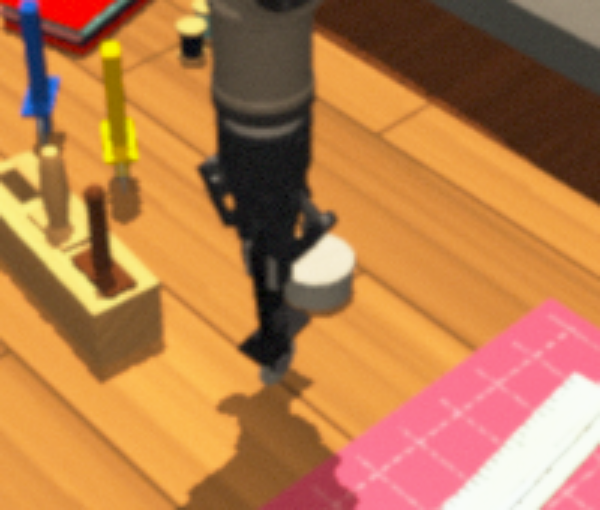

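Call:
send_rows:
  deltas: "-0.006 0 0.001 0; -0.012 0 0.002 0; -0.018 0 0.003 0; -0.025 0 0.005 0; -0.032 0 0.007 0"

```text
t: 8.05
eef_pos: [0.5322, 0.0148, 0.1343]
tool_rot: [-0.0, 0.998, 0.065, 0.003]
contact_force: [-0.7, -0.8, 10.8]
gripper_width: 0.203
grasp_force: 34.6
```

Call:
send_rows:
  deltas: "-0.006 0 0.002 0; -0.012 0 0.0045 0; -0.018 0 0.007 0; -0.024 0 0.0095 0; -0.03 0 0.012 0"

```text
t: 8.55
eef_pos: [0.5015, 0.0108, 0.1215]
tool_rot: [-0.0, 0.998, 0.065, 0.002]
contact_force: [0.9, -0.7, 4.5]
gripper_width: 0.206
grasp_force: 33.1
```

```bash
python3 -c "
from h import *
to([.58,.02,.1425],-82.7)
for n in ('scene','side'):
  p=shot(n)
  for q in ('cutter_wheel','cutter_end'):
    print(n,q,[(np.round(r['xyz'],3).tolist(),round(r['confidence'],2)) for r in bot.landmark_of(p,q) if abs(r['xyz'][1])<.1])
"
```

```text
t 8.55 pos [0.5015 0.0108 0.1215] az -82.5 z [ 0.003  0.001 -1.   ] q [-0.68  0.42  0.66  2.11 -0.38  0.73 -1.21] F [ 0.9 -0.7  4.5] w 0.206 delta [ 0.0791  0.0011 -0.0208] spin 0.2
scene cutter_wheel [([0.565, 0.022, 0.022], 0.68)]
scene cutter_end [([0.488, 0.012, 0.15], 0.63)]
side cutter_wheel [([0.568, 0.02, 0.024], 0.74)]
side cutter_end []
```

Call:
send_rows:
  deltas: "-0.006 0 0.004 0; -0.012 0 0.008 0; -0.018 0 0.012 0; -0.024 0 0.016 0; -0.029 0 0.020 0"

```text
t: 9.35
eef_pos: [0.4717, 0.007, 0.1008]
tool_rot: [-0.0, 0.998, 0.065, 0.0]
contact_force: [-2.0, -1.1, 7.3]
gripper_width: 0.206
grasp_force: 32.7
```

```bash
cat >> h.py <<'E'
def cut(c=None):
    r={}
    for n in ('scene','side'):
        p=shot(n,(c and n+c))
        for q in ('cutter_wheel','cutter_end'):
            e=bot.get_obs()['eef_pos']
            L=[d for d in bot.landmark_of(p,q) if np.linalg.norm(d['xyz']-e)<.2]
            if L: print(n,q,np.round(L[0]['xyz'],4),round(L[0]['confidence'],2)); r.setdefault(q,[]).append(L[0]['xyz'])
    if len(r)==2:
        v=np.mean(r['cutter_wheel'],0)-np.mean(r['cutter_end'],0); print('tilt',np.degrees(np.arctan2(np.hypot(*v[:2]),-v[2])),'az',np.degrees(np.arctan2(v[1],v[0])))
E
python3 -c "
from h import *
to([.58,.02,.1425],-82.7); cut()"
```

```text
t 9.35 pos [0.4717 0.007  0.1008] az -82.5 z [ 0.001  0.    -1.   ] q [-0.67  0.41  0.65  2.18 -0.4   0.66 -1.19] F [-2.  -1.1  7.3] w 0.206 delta [ 0.1091  0.0013 -0.0417] spin 0.2
scene cutter_end [0.4525 0.0048 0.1327] 0.81
side cutter_wheel [0.5618 0.0168 0.0255] 0.84
side cutter_end [0.4524 0.0025 0.1246] 0.77
tilt 46.87648242201467 az 6.857235782747547
```

Call:
send_rows:
  deltas: "0 0 0 0; 0 0 -0.01 0; 0 0 -0.03 0; 0 0 -0.05 0; 0 0 -0.07 0"
  claw: 0
  force: 60

```text
t: 10.15
eef_pos: [0.4717, 0.0075, 0.1714]
tool_rot: [0.0, 0.998, 0.066, 0.0]
contact_force: [0.1, 0.0, -0.5]
gripper_width: 0.199
grasp_force: 61.5
```

```bash
python3 -c "
from h import *
to([.533,-.1865,.157],-82.7); cut()"
```

```text
t 10.15 pos [0.4717 0.0075 0.1714] az -82.5 z [ 0. -0. -1.] q [-0.78  0.28  0.75  2.13 -0.26  0.82 -1.31] F [ 0.1  0.  -0.5] w 0.199 delta [0.0354 0.2003 0.0145] spin 0.2
scene cutter_wheel [0.5584 0.0197 0.0926] 0.76
scene cutter_end [0.4525 0.0057 0.2005] 0.73
side cutter_wheel [0.5645 0.0183 0.099 ] 0.82
side cutter_end [0.4517 0.004  0.1926] 0.73
tilt 47.58095746213566 az 7.373160082447723
```

Call:
send_rows:
  deltas: "0.006 0.03 0 0; 0.012 0.065 0 0; 0.018 0.1 0 0; 0.024 0.135 0 0; 0.03 0.17 0 0"

```text
t: 10.95
eef_pos: [0.5232, -0.1584, 0.1691]
tool_rot: [-0.0, 0.998, 0.066, -0.001]
contact_force: [0.7, 0.9, -0.7]
gripper_width: 0.203
grasp_force: 61.5
```

Call:
send_rows:
  deltas: "0.003 0.015 0.003 0; 0.005 0.025 0.008 0; 0.005 0.03 0.012 0; 0.005 0.03 0.014 0; 0.005 0.03 0.014 0"

```text
t: 11.45
eef_pos: [0.5319, -0.1851, 0.1555]
tool_rot: [-0.001, 0.998, 0.066, -0.001]
contact_force: [-0.6, 0.2, -0.4]
gripper_width: 0.203
grasp_force: 61.5
```

```bash
python3 -c "
from h import *
to([.533,-.1865,.157],-82.7); cut('f.png')
for n in ('scene','side'):
  p=shot(n)
  for q in ('ruler','ruler_edge'): print([np.round(d['xyz'],3) for d in bot.landmark_of(p,q)][:2])
a=cv2.imread('pics/scenef.png')[120:320,60:340];b=cv2.imread('pics/sidef.png')[200:400,240:520]
cv2.imwrite('pics/f.png',cv2.resize(np.hstack([a,b]),(800,286)))
"
```

```text
t 11.45 pos [ 0.5319 -0.1851  0.1555] az -82.4 z [-0.002  0.001 -1.   ] q [-0.31  0.47  0.71  1.94 -0.4   0.87 -0.84] F [-0.6  0.2 -0.4] w 0.203 delta [ 0.0009  0.0015 -0.0015] spin 0.3
scene cutter_wheel [ 0.62   -0.1754  0.0766] 0.74
scene cutter_end [ 0.512  -0.1854  0.1848] 0.59
side cutter_wheel [ 0.6247 -0.1727  0.0793] 0.78
side cutter_end [ 0.5113 -0.1915  0.179 ] 0.53
tilt 47.040969351475006 az 7.411492859178883
[array([ 0.631, -0.205,  0.008]), array([ 0.629, -0.172,  0.006])]
[array([ 0.626, -0.174,  0.007])]
[array([ 0.628, -0.208,  0.003])]
[array([ 0.624, -0.176,  0.007]), array([0.678, 0.087, 0.002])]
```

View pics/f.png

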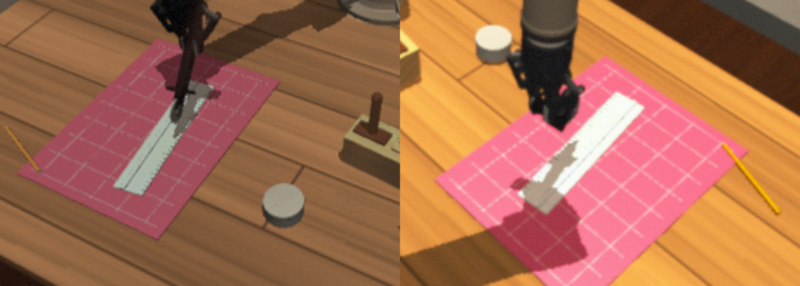

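Call:
send_rows:
  deltas: "0.002 0.001 -0.002 0; 0.002 0.001 -0.002 0; 0.002 0.001 -0.002 0; 0.002 0.001 -0.002 0; 0.002 0.001 -0.002 0"

```text
t: 12.55
eef_pos: [0.5344, -0.1871, 0.1582]
tool_rot: [-0.0, 0.998, 0.066, -0.0]
contact_force: [-0.4, -0.3, -1.5]
gripper_width: 0.202
grasp_force: 61.5
```

```bash
python3 -c "
from h import *
to([.533,-.1865,.157],-82.7); print(bot.hand_in())"
```

```text
t 12.55 pos [ 0.5344 -0.1871  0.1582] az -82.5 z [-0.  0. -1.] q [-0.31  0.47  0.71  1.93 -0.4   0.88 -0.84] F [-0.4 -0.3 -1.5] w 0.202 delta [-0.0013 -0.0008  0.0012] spin 0.2
the job is handed in; nothing more can be done
None
```

The job is handed in at 12.6 s (no verdict returned): the cutter is held still at about 46–47° in line with the ruler, its wheel's lowest point about 5 cm above the middle of the left edge; I tipped it by dragging the wheel along bare table (up to about 19 N), because the arm's moves can't tilt the tool.

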